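# Lean the framed mirror on the bench easel

### The arm

A 6-joint arm with a two-finger parallel gripper is mounted at the origin on a cart in front of the work surface, level with it; the furniture and walls round the work are solid. World frame = base frame: x ahead of the robot, y to its left, z up, the work surface at z = 0. Lengths are in mm, angles in rad, forces in N, time in s.
With the tool pointing down it reaches from about 350 to 800 mm from the base axis. Payload 7.3 kg.
Tool frame: the origin (TCP) lies midway between the tips of the shut fingers; the grasp point (between the pads) lies 19 mm behind it; z points along the fingers, y is the line along which they close (so a half turn about z gives the same grasp; the last joint's range is limited). The gripper opens to 85 mm and grips with 20 to 120 N. Pads are 22 mm wide; open, the fingers measure 114 mm over their backs; the gripper's body (76 mm by 85 mm) begins 54 mm behind the grasp point. The pads swing forward as they close: fully open they stand 13 mm farther back than shut.
Start: joints at [1.021, 0.342, 1.524, -0, 1.275, -0.146], TCP at [206.27, 482.805, 193.322] pointing down, gripper open.
Joint ranges: [-2.53, 2.53], [-0.77, 2.02], [0.04, 2.7], [-1, 4.14], [0.28, 2.66], [-3.11, 3.11]. Speed limits (rad/s): [2.57, 2.57, 3.14, 3.14, 3.14, 3.14].

### API

Orientations are given as a unit quaternion [w, x, y, z].
In Python, from bench import telemetry, vision, arm gives the robot as it stands.
- The arm moves only by the tool move_arm, never from a script. Its arguments are lists of equal length, an entry for each row: "hand": the finger opening in cm, from 0 to 8.54; "translation": the shift along the world's x, y, z in cm, a list of three; "rotation": the turn, a rotation vector about the world's x, y, z in degrees, a list of three. A call has 1 to 5 rows; each row is the pose to reach, as a shift and turn from the pose commanded when the call began; what a row does not reach only later rows make up. A row lasts 1/8 s, in which the tool goes at most 62.5 mm and 10.7 degrees, less where a joint would pass 70% of its speed; a pose out of reach is approached as far as the arm can. A call with a gripper value outside its range is refused whole. The fingers move at their own pace and stop on an object; "grip_force" is the grip in N (left out, the last holds). Time passes only in rows, so rows that repeat a pose let the fingers close. It gives the time, the measured TCP pose, the force, the opening and the grip force at its end, in the units of the state.
- telemetry.observe(): the state, without advancing time (a new reading comes with each control period).
- vision.capture(name): name is "side" or "top"; returns the picture (384x512x3 uint8, red, green, blue); there is no depth.
- vision.camera_params(name): a dict with "camera_matrix" (3x3 intrinsics, pixels), "extrinsics" (4x4, takes a point from world to camera coordinates). Camera axes: x right, y down, z forward; pixel columns grow to the right and rows downward; lengths in mm; the calibration is good to about 2 mm. A picture is of the moment at which its call begins. camera_params takes no time and is no camera call.
- arm.hand_in(): hands the job in; it is judged then, once.
The state is a dict: "clock": time; "qpos": joint angles; "qvel": joint speeds; "effort": joint torques, N m; "ee_pos": TCP position; "tool_rot": TCP orientation; "wrist_force": force on the tool from outside, world axes, zero at the start; "torque": the same for the moment, N m; "gripper_width": finger opening in mm; "finger_force": force on a finger pad.
Only numpy, scipy, OpenCV 4.12 (cv2) and the standard library are available. Lean on these libraries where they do the work, as an engineer would, in place of code of your own. Each camera call takes 0.05 s, during which the arm holds its last target. There are 200 camera calls.

### The job

Take the small framed mirror out of the slotted rack and lean it on the bench easel: its foot standing on the easel's base close up behind the dark foot batten, its upper part resting back against the easel's upright board, glass facing out over the batten, roughly centred and square. Leave the other two boards standing in the rack.

Things in the scene. Friction and masses are not known exactly. Their poses are not given: they have to be found in the camera images.
- mirror: dark wooden frame with pale blue-grey glass on one face, 14 thick (x) x 130 wide (y) x 200 mm tall (z), 0.3 kg. Origin: centre of its underside; z up its height; the glass faces -x. Starts upright in one of the three slots (20 wide, 30 mm deep) of a fixed low rack at the robot's left, glass roughly towards the robot, underside 12 mm above the table. Pinch its top edge across the thickness.
- easel: fixed: base 130 (x) x 190 (y) x 12 mm; dark foot batten along its front, 14 mm high above the base, rear face at x = -40 mm; plywood upright 180 mm wide, front face at x = +16 mm, top 132 mm above the table. Origin: centre of the base's underside; x from batten to upright, y along the batten, z up. Foot at the batten and back on the upright's top edge, the mirror leans about 20 degrees.
- cork_frame: bystander in the rack: same dark frame, size, origin and axes as the mirror, but brown cork in place of glass. The rack's three slots lie one behind another, 70 mm apart along the boards' x, so lift a board straight up and carry it away sideways.
- plain_board: bystander in the rack: plain pale wooden board, same size, origin and axes as the mirror, no frame.

How it is judged:
By the outcome, as a careful person would: the job done as asked, in the order asked, and still so for the second after the job is handed in, with the robot touching nothing.
It also fails if it takes over 35 s, if anything falls off the work surface, if the arm or the gripper's body presses on something with over 40 N, if the wrist force passes 120 N, or if a joint passes its speed limit or range.

## Working session

There is one attempt and no reset: what is moved stays moved. The work goes in short steps, Python scripts to look and compute and a tool call to move; the robot and the scene stay as the last step left them, time stands still between calls to the robot, and variables do not carry over. Pictures are saved under pics/ and viewed, at most 10 in all, crops included, and the job is handed in when it is done.

Besides the shell and the picture viewer there is one more tool, called after "Call:" as a command line: name --argument value ..., lists and objects as JSON in quotes. move_arm: Moves the arm, as the interface text tells. Its arguments: {"type":"object","properties":{"hand":{"type":"array","items":{"type":"number"}},"translation":{"type":"array","items":{"type":"array","items":{"type":"number"}}},"rotation":{"type":"array","items":{"type":"array","items":{"type":"number"}}},"grip_force":{"type":"number"}},"required":["hand","translation","rotation"]}

```bash
mkdir -p pics; python3 - <<'E'
from bench import telemetry, vision, arm
import cv2
for n in("side","top"):
    cv2.imwrite(f"pics/{n}0.png",vision.capture(n)[:,:,::-1])
    p=vision.camera_params(n);print(n,p["camera_matrix"].round(1).tolist(),p["extrinsics"].round(4).tolist())
s=telemetry.observe();print(s["clock"],s["tool_rot"],s["ee_pos"],s["gripper_width"])
E
```

```text
side [[450.9, 0.0, 256.4], [0.0, 450.9, 193.9], [0.0, 0.0, 1.0]] [[0.5318, 0.8468, 0.0142, -356.2427], [0.6905, -0.4238, -0.5862, -304.3252], [-0.4904, 0.3215, -0.81, 1136.0825], [0.0, 0.0, 0.0, 1.0]]
top [[446.3, 0.0, 252.4], [0.0, 446.3, 196.0], [0.0, 0.0, 1.0]] [[-0.0279, -0.9996, 0.0052, 96.2886], [-0.9756, 0.0261, -0.2182, 511.1164], [0.218, -0.0112, -0.9759, 842.2341], [0.0, 0.0, 0.0, 1.0]]
0.1 [-2.35307289e-04  2.00516883e-01  9.79689993e-01 -6.65470127e-04] [206.02676373 482.42211079 192.6914168 ] 85.14106974868062
```

View pics/side0.png

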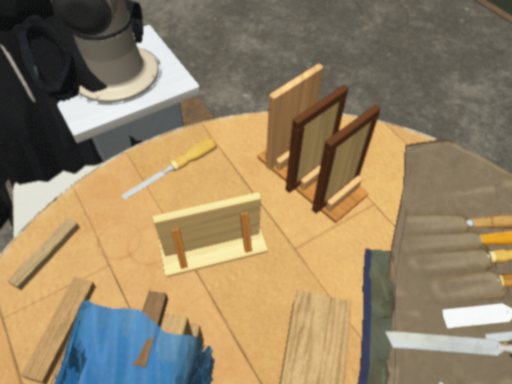

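View pics/top0.png

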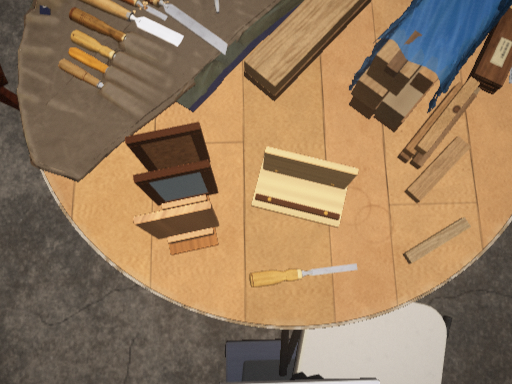

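The top view shows three boards. The mirror, with blue-grey glass, is the middle one, its top edge at about (135,180)-(210,163). The easel is at about (305,185) in the top view and (210,235) in the side view. I'll enlarge both areas.

```bash
python3 - <<'E'
import cv2,numpy as np
t=cv2.imread("pics/top0.png");s=cv2.imread("pics/side0.png")
def crop(im,u,v,w,h,k):
    c=cv2.resize(im[v:v+h,u:u+w],None,fx=k,fy=k,interpolation=cv2.INTER_CUBIC)
    for i in range(0,w,10):
        cv2.line(c,(i*k,0),(i*k,6 if (u+i)%50 else 14),(0,0,255),1)
        if i%20==0: cv2.putText(c,str(u+i),(i*k,22),0,.35,(0,0,255),1)
    for j in range(0,h,10):
        cv2.line(c,(0,j*k),(6,j*k),(0,0,255),1)
        if j%20==0: cv2.putText(c,str(v+j),(8,j*k+4),0,.35,(0,0,255),1)
    return c
cv2.imwrite("pics/rack.png",np.hstack([crop(t,120,110,110,150,4)[:, :400],crop(s,250,60,130,160,3).copy()[:480] if 0 else cv2.copyMakeBorder(crop(s,280,80,100,150,4),0,0,0,0,0)]))
cv2.imwrite("pics/easel.png",np.vstack([crop(t,245,140,120,75,4),crop(s,150,190,120,75,4)]))
E
```

```text
(no output)
```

View pics/rack.png

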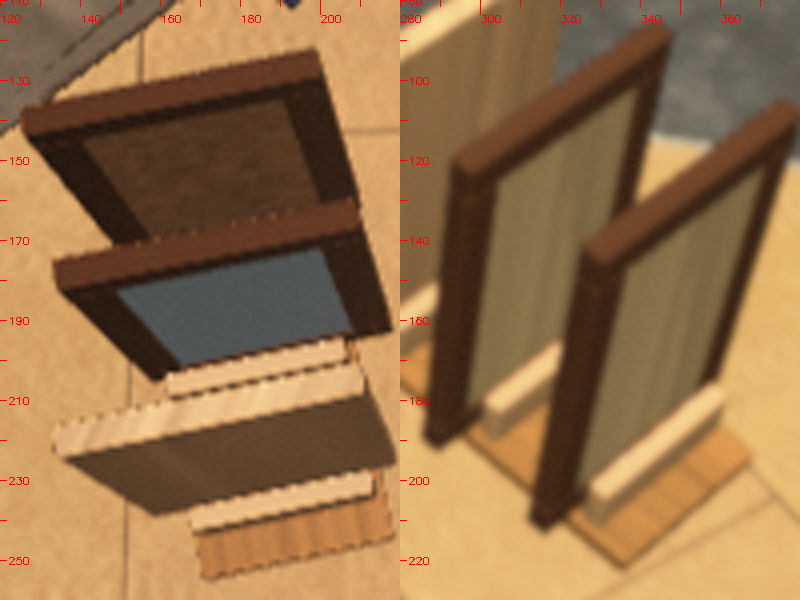

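View pics/easel.png

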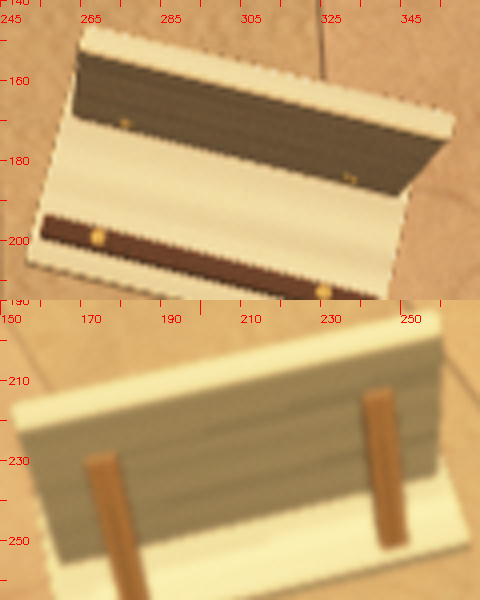

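```bash
cat > h.py <<'E'
import numpy as np
from bench import telemetry, vision, arm
from scipy.optimize import least_squares
P={n:vision.camera_params(n) for n in("side","top")}
def proj(n,X):
    c=np.atleast_2d(X)@P[n]["extrinsics"][:3,:3].T+P[n]["extrinsics"][:3,3]
    q=c@P[n]["camera_matrix"].T
    return q[:,:2]/q[:,2:]
def tri(a,b):
    f=lambda X:np.r_[(proj("top",X)-a).ravel(),(proj("side",X)-b).ravel()]
    r=least_squares(f,[400,100,100]);return r.x.round(1),r.fun.round(1)
def fit(obs,x0):  # obs: (cam, local xyz, px); pose x,y,z,yaw
    def f(p):
        c,s=np.cos(p[3]),np.sin(p[3]);R=np.array([[c,-s,0],[s,c,0],[0,0,1]])
        return np.concatenate([(proj(n,R@np.array(L)+p[:3])-u).ravel() for n,L,u in obs])
    return least_squares(f,x0,loss="soft_l1",x_scale=[100,100,100,1])
E
python3 - <<'E'
from h import *
print("tri mirror",tri((135.5,183),(339.3,86.3)),tri((210,167),(293.75,119.5)))
print("tri easel",tri((265,152.5),(259.3,194.5)),tri((356.8,175),(153,217)))
M=[("top",(-7,65,200),(135.5,183)),("top",(-7,-65,200),(210,167)),("top",(7,65,200),(133.8,175.5)),("top",(7,-65,200),(208.8,160)),
("side",(-7,65,200),(339.3,86.3)),("side",(-7,-65,200),(293.75,119.5)),("side",(7,65,200),(348.7,89.5)),("side",(7,-65,200),(303.75,125.5))]
E=[("top",(16,90,132),(265,152.5)),("top",(16,-90,132),(356.8,175)),("top",(16,90,12),(263,168.8)),("top",(16,-90,12),(345,188.8)),
("top",(-65,95,12),(251.8,205.5)),("side",(16,90,132),(259.3,194.5)),("side",(16,-90,132),(153,217)),("side",(65,95,12),(267.5,250.5))]
for o,x0 in((M,[350,250,12,.2]),(E,[350,0,0,-.2])):
    r=fit(o,x0);print(r.x.round(3),np.degrees(r.x[3]).round(2),r.fun.round(1))
E
```

```text
tri mirror (array([506.3, 277.5, 207.1]), array([ 1. ,  0.6,  1.2, -0.3])) (array([532.3, 155.3, 208.2]), array([-0.7, -0.4, -0.8,  0.1]))
tri easel (array([582.8,  57.6, 123.9]), array([-0.5, -0.2, -0.4,  0.1])) (array([ 532.6, -114.4,  126.7]), array([ 0.4,  0.1,  0.4, -0. ]))
[5.26672e+02 2.18902e+02 6.12300e+00 2.01000e-01] 11.53 [-1.1  0.5  0.3 -0.3 -0.8  0.1 -0.2 -1.   2.9 -0.4 -1.5  1.5 -0.5  0.2
 -5.4 -0.1]
[ 5.42336e+02 -2.45930e+01 -5.22000e+00 -2.75000e-01] -15.76 [-0.5 -0.4  1.  -0.3 -0.2  0.8 -0.4  0.8 -0.5 -0.7 -0.6 -1.2 -0.1  0.6
  0.1  0.7]
```

```bash
cat > fz.py <<'E'
from h import *
M=[("top",(-7,65,200),(135.5,183)),("top",(-7,-65,200),(210,167)),("top",(7,65,200),(133.8,175.5)),("top",(7,-65,200),(208.8,160)),
("side",(-7,65,200),(342,86.3)),("side",(-7,-65,200),(293.75,119.5)),("side",(7,65,200),(348.7,89.5)),("side",(7,-65,200),(298.7,125.5))]
E=[("top",(16,90,132),(265,152.5)),("top",(16,-90,132),(356.8,175)),("top",(16,90,12),(263,168.8)),("top",(16,-90,12),(345,188.8)),
("top",(-65,95,12),(251.8,205.5)),("side",(16,90,132),(259.3,194.5)),("side",(16,-90,132),(153,217)),("side",(65,95,12),(267.5,250.5))]
for o,z,x0 in((M,12,[527,219,12,.2]),(E,0,[542,-25,0,-.27])):
  for cams in (("top","side"),("top",),("side",)):
    oo=[q for q in o if q[0] in cams]
    def f(p):
        c,s=np.cos(p[2]),np.sin(p[2]);R=np.array([[c,-s,0],[s,c,0],[0,0,1]])
        return np.concatenate([(proj(n,R@np.array(L)+[p[0],p[1],z])-u).ravel() for n,L,u in oo])
    r=least_squares(f,[x0[0],x0[1],x0[3]],x_scale=[100,100,1]);print(cams,r.x[:2].round(1),np.degrees(r.x[2]).round(2),r.fun.round(1))
  print(fit(o,x0).x.round(2))
E
python3 fz.py
```

```text
('top', 'side') [527.2 217.2] 11.39 [-1.  -0.8  1.  -1.5 -0.7 -1.2  0.5 -2.3  0.2 -2.5 -1.9 -0.5 -0.4 -1.8
 -0.8 -2. ]
('top',) [524.7 217.1] 10.91 [-1.1  0.4  1.1  0.2 -0.7 -0.1  0.7 -0.6]
('side',) [531.1 215.9] 11.79 [ 0.8 -1.1 -1.1  1.4  0.2 -0.4  0.1 -0.2]
[5.2663e+02 2.1891e+02 6.1600e+00 2.0000e-01]
('top', 'side') [542.7 -24.7] -15.86 [-0.3 -1.5  1.7 -1.1 -0.1 -0.1  0.1  0.1 -0.5 -1.5 -0.4 -2.8 -0.7 -1.
  0.3 -0.4]
('top',) [541.1 -24.2] -15.54 [-0.6 -0.4  1.5 -0.6 -0.4  0.9 -0.1  0.6 -0.6 -0.4]
('side',) [545.3 -25.4] -16.19 [ 0.  -1.3 -0.5  0.   0.6  1.1]
[ 5.4234e+02 -2.4590e+01 -5.2200e+00 -2.7000e-01]
```

Call:
move_arm --hand '[8.5,7,6,5,5]' --translation '[[0,0,5],[4,-3,9],[9,-7.5,9],[14,-11.5,9],[19,-15.5,9]]' --rotation '[[0,0,-8],[0,0,-16],[0,0,-24],[0,0,-32],[0,0,-40]]'

```text
clock: 0.72
ee_pos: [390.3, 332.0, 283.2]
tool_rot: [-0.0, 0.525, 0.851, -0.0]
wrist_force: [0.8, 0.8, -0.6]
gripper_width: 49.8
finger_force: 0.0
```

Call:
move_arm --hand '[5,5,5,5,5]' --translation '[[4.5,-4,0],[9,-8,0],[13,-11.1,0],[13,-11.1,0],[13,-11.1,0]]' --rotation '[[0,0,-5],[0,0,-10],[0,0,-15.5],[0,0,-15.5],[0,0,-15.5]]'

```text
clock: 1.35
ee_pos: [518.7, 222.6, 282.8]
tool_rot: [-0.001, 0.633, 0.774, -0.0]
wrist_force: [0.4, 0.5, 0.7]
gripper_width: 50.1
finger_force: 0.0
```

```bash
python3 - <<'E'
from h import *
import cv2
s=vision.capture("side");t=vision.capture("top")
a=cv2.resize(t[90:280,90:290],None,fx=2,fy=2,interpolation=cv2.INTER_CUBIC);b=cv2.resize(s[30:220,220:420],None,fx=2,fy=2,interpolation=cv2.INTER_CUBIC)
cv2.imwrite("pics/a.png",np.hstack([a,b])[:,:,::-1])
o=telemetry.observe();p=o["ee_pos"];print(p,o["clock"],proj("top",p),proj("side",p))
E
```

```text
[518.29389669 223.34420119 283.37670545] 1.45 [[159.99272994 162.65109708]] [[326.44325555  64.91944642]]
```

View pics/a.png

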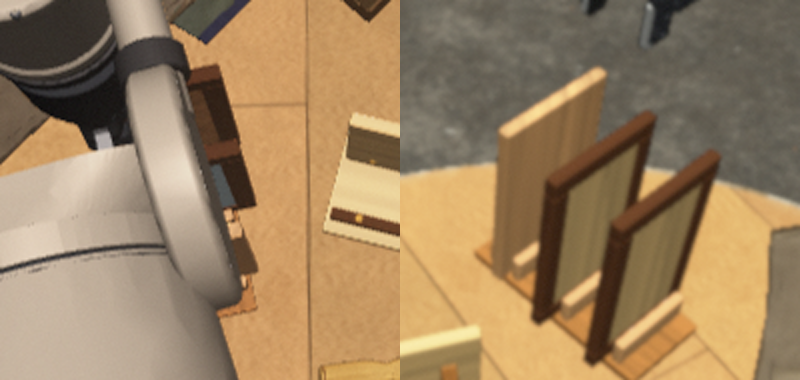

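The side view shows the finger tips at about (314,35) and (345,52). The TCP projects to (326,65), about 20 px lower, so I'll look closer.

```bash
python3 - <<'E'
from h import *
import cv2
s=vision.capture("side")
p=telemetry.observe()["ee_pos"]
b=cv2.convertScaleAbs(cv2.resize(s[0:130,270:400],None,fx=4.5,fy=4.5,interpolation=cv2.INTER_CUBIC),alpha=1.6,beta=20)
for dz,c in((0,(255,0,0)),(19,(0,255,0)),(38,(0,0,255))):
    u=(proj("side",p+[0,0,dz])[0]-[270,0])*4.5;cv2.circle(b,tuple(int(i) for i in u),4,c,-1)
cv2.imwrite("pics/b.png",b[:,:,::-1])
E
```

```text
(no output)
```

View pics/b.png

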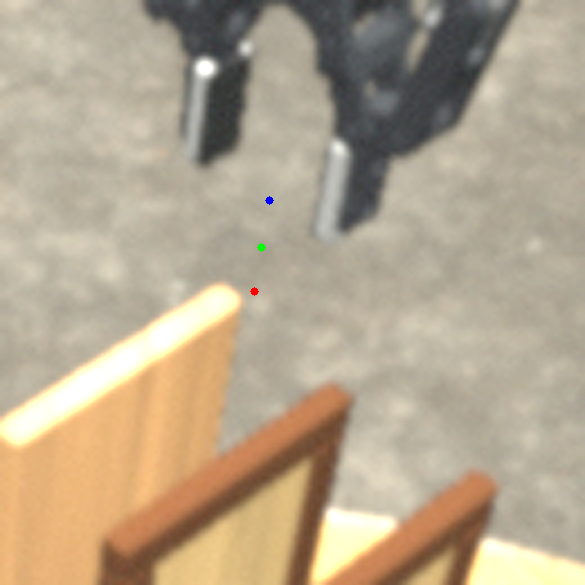

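```bash
python3 - <<'E'
from h import *
import cv2
print(tri((142.5,163),(344,52)))
p=telemetry.observe()["ee_pos"]
d=np.array([.98,.2,0])
for k in(25,39):
  for z in(7,38): print(k,z,(p+k*d+[0,0,z]).round(),proj("top",p+k*d+[0,0,z]).round(),proj("side",p+k*d+[0,0,z]).round())
t=vision.capture("top")
cv2.imwrite("pics/c.png",cv2.convertScaleAbs(cv2.resize(t[110:200,90:220],None,fx=5,fy=5,interpolation=cv2.INTER_CUBIC),alpha=1.5,beta=30)[:,:,::-1])
E
```

```text
(array([517.3, 250.8, 295.4]), array([-2.6, -1.6, -3.2,  0.8]))
25 7 [543. 228. 291.] [[156. 146.]] [[339.  69.]]
25 38 [543. 228. 322.] [[152. 139.]] [[343.  52.]]
39 7 [557. 231. 291.] [[154. 137.]] [[346.  73.]]
39 38 [557. 231. 322.] [[150. 130.]] [[350.  56.]]
```

View pics/c.png

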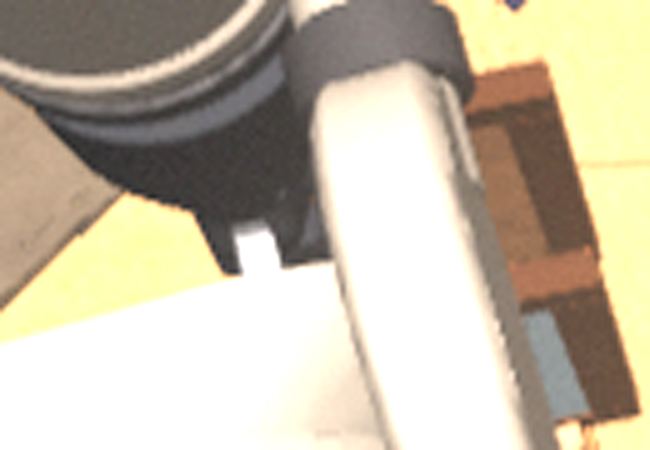

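The top view shows the far finger's bright strip at about (142,164). The TCP reading predicts about (155,145), and the side view disagrees in the same direction. The hand may have been lagging, so I'll hold and measure again.

Call:
move_arm --hand '[5,5]' --translation '[[0,0,0],[0,0,0]]' --rotation '[[0,0,0],[0,0,0]]'

```text
clock: 1.8
ee_pos: [518.9, 222.8, 283.5]
tool_rot: [0.0, 0.633, 0.774, 0.0]
wrist_force: [0.1, 0.0, 1.0]
gripper_width: 50.0
finger_force: 0.0
```

```bash
cat >> h.py <<'E'
def ray(n,u,z):
    K=P[n]["camera_matrix"];T=P[n]["extrinsics"];R=T[:3,:3];C=-R.T@T[:3,3]
    d=R.T@np.linalg.solve(K,[u[0],u[1],1.]);return (C+d*(z-C[2])/d[2]).round(1)
E
python3 - <<'E'
from h import *
import cv2
o=telemetry.observe();print({k:np.round(v,3).tolist() for k,v in o.items()})
for z in(285,292,300):print(ray("side",(315,36),z),ray("side",(344,52),z), ray("top",(142.5,164),z))
s=vision.capture("side")
old=cv2.imread("pics/a.png")
b=cv2.resize(s[30:220,220:420],None,fx=2,fy=2,interpolation=cv2.INTER_CUBIC)[:,:,::-1]
print("diff", np.abs(b.astype(int)-old[:,400:]).mean(), np.abs(b.astype(int)-old[:,400:])[:60,150:300].mean())
E
```

```text
{'clock': 1.8, 'qpos': [0.27, 0.367, 1.24, 0.0, 1.534, 0.071], 'qvel': [-0.007, 0.002, -0.002, 0.0, -0.0, 0.001], 'effort': [0.083, -46.706, -26.592, 0.004, 0.001, -0.0], 'ee_pos': [518.949, 222.841, 283.493], 'tool_rot': [0.0, 0.633, 0.774, 0.0], 'wrist_force': [0.15, 0.015, 0.984], 'torque': [-0.039, 0.018, 0.001], 'finger_force': 0.0, 'gripper_width': 50.025}
[448.6 251.8 285. ] [508.3 266.9 285. ] [516.4 249.4 285. ]
[456.3 245.1 292. ] [515.1 259.9 292. ] [514.2 247.7 292. ]
[465.1 237.4 300. ] [522.9 252.  300. ] [511.8 245.7 300. ]
diff 0.8875175438596491 1.6554074074074074
```

Call:
move_arm --hand '[0,0,0,0,0]' --translation '[[0.3,-0.2,-2],[0.7,-0.5,-4],[0.7,-0.5,-4],[0.7,-0.5,-4],[0.7,-0.5,-4]]' --rotation '[[0,0,0],[0,0,0],[0,0,0],[0,0,0],[0,0,0]]'

```text
clock: 2.48
ee_pos: [526.5, 217.7, 244.4]
tool_rot: [0.001, 0.634, 0.774, 0.001]
wrist_force: [-0.7, -0.0, 0.5]
gripper_width: 0.0
finger_force: 0.0
```

```bash
python3 - <<'E'
from h import *
import cv2
p=telemetry.observe()["ee_pos"];print(p)
def draw(n,u0,v0,w,h,k):
    b=cv2.convertScaleAbs(cv2.resize(vision.capture(n)[v0:v0+h,u0:u0+w],None,fx=k,fy=k,interpolation=cv2.INTER_CUBIC),alpha=1.4,beta=20)
    for dz,c in((0,(255,0,0)),(19,(0,255,0)),(38,(0,0,255))):
        u=(proj(n,p+[0,0,dz])[0]-[u0,v0])*k;cv2.circle(b,tuple(int(i) for i in u),3,c,-1)
    return b
cv2.imwrite("pics/d.png",np.hstack([draw("side",270,20,110,130,4),draw("top",100,110,80,130,4)])[:,:,::-1])
E
```

```text
[526.54852302 217.71008999 244.36681607]
```

View pics/d.png

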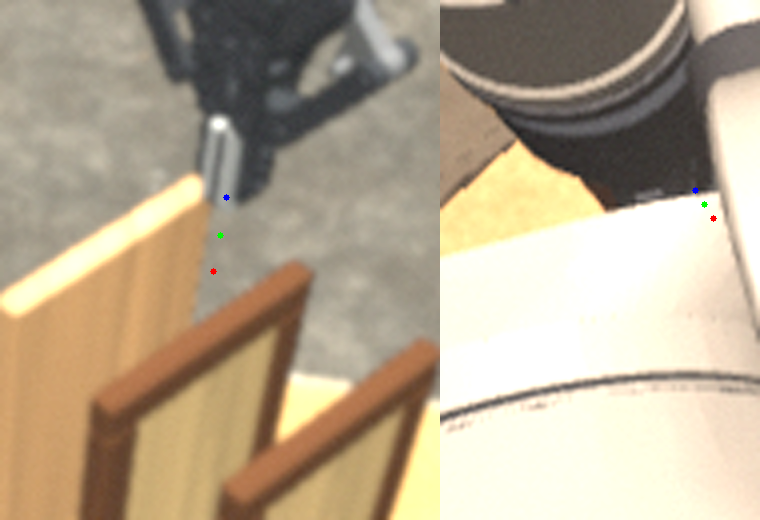

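```bash
python3 - <<'E'
from h import *
for z in(244,260,270,275,280,285):print(z,ray("side",(328.5,70.5),z))
E
```

```text
244 [494.9 252.6 244. ]
260 [509.6 238.4 260. ]
270 [518.7 229.6 270. ]
275 [523.3 225.1 275. ]
280 [527.9 220.7 280. ]
285 [532.5 216.3 285. ]
```

Call:
move_arm --hand '[5,5,5,5,5]' --translation '[[0,0,0],[0,0,0],[0,0,0],[0,0,-2],[0,0,-4]]' --rotation '[[0,0,0],[0,0,0],[0,0,0],[0,0,0],[0,0,0]]'

```text
clock: 3.2
ee_pos: [526.4, 217.5, 203.0]
tool_rot: [0.0, 0.634, 0.774, 0.0]
wrist_force: [-0.3, 0.6, -0.0]
gripper_width: 49.9
finger_force: 0.0
```

Call:
move_arm --hand '[5,5,5]' --translation '[[0,0,-1],[0,0,-2.2],[0,0,-2.2]]' --rotation '[[0,0,0],[0,0,0],[0,0,0]]'

```text
clock: 3.58
ee_pos: [525.9, 217.3, 180.6]
tool_rot: [-0.0, 0.634, 0.774, -0.001]
wrist_force: [-0.0, 0.8, -0.3]
gripper_width: 50.0
finger_force: 0.0
```

```bash
python3 - <<'E'
from h import *
import cv2
p=telemetry.observe()["ee_pos"];print(p)
def draw(n,u0,v0,w,h,k):
    b=cv2.convertScaleAbs(cv2.resize(vision.capture(n)[v0:v0+h,u0:u0+w],None,fx=k,fy=k,interpolation=cv2.INTER_CUBIC),alpha=1.4,beta=20)
    for dz,c in((0,(255,0,0)),(19,(0,255,0)),(38,(0,0,255))):
        u=(proj(n,p+[0,0,dz])[0]-[u0,v0])*k;cv2.circle(b,tuple(int(i) for i in u),3,c,-1)
    return b
cv2.imwrite("pics/e.png",np.hstack([draw("side",265,40,120,140,4),draw("top",100,110,80,140,4)])[:,:,::-1])
E
```

```text
[525.8628354  217.34020745 180.62672671]
```

View pics/e.png

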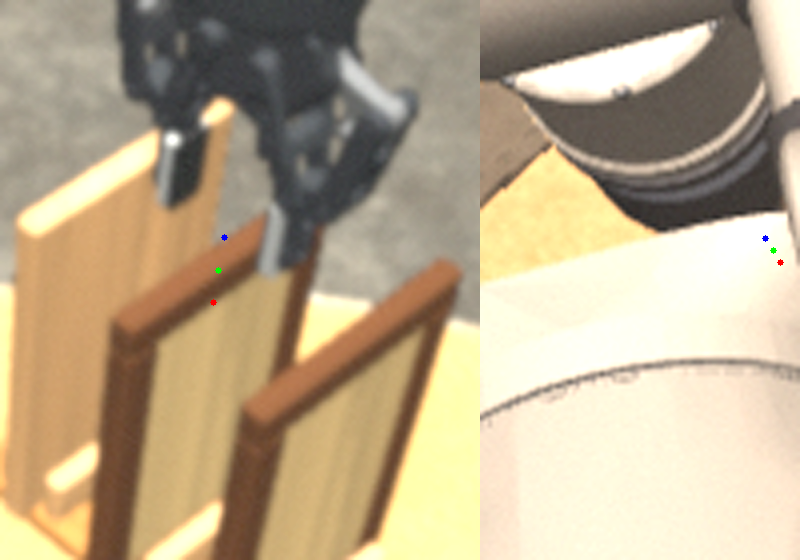

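The fingertips straddle the mirror: the side crop puts them at (175,205) and (275,270), with the mirror's top edge between and below them. They still look about 35 mm higher than the TCP reading says. Going down another 28 mm is safe whichever is right.

Call:
move_arm --hand '[5,5,5,5]' --translation '[[0,0,-1],[0,0,-2],[0,0,-2.8],[0,0,-2.8]]' --rotation '[[0,0,0],[0,0,0],[0,0,0],[0,0,0]]'

```text
clock: 4.18
ee_pos: [525.7, 217.3, 152.3]
tool_rot: [-0.001, 0.634, 0.774, -0.001]
wrist_force: [0.3, 0.8, 0.7]
gripper_width: 49.9
finger_force: 0.0
```

Call:
move_arm --hand '[0.5,0.5,0.5,0.5,0.5]' --translation '[[0,0,0],[0,0,0],[0,0,0],[0,0,0],[0,0,0]]' --rotation '[[0,0,0],[0,0,0],[0,0,0],[0,0,0],[0,0,0]]' --grip_force 50

```text
clock: 4.8
ee_pos: [526.6, 217.5, 153.8]
tool_rot: [0.0, 0.634, 0.774, 0.001]
wrist_force: [0.5, -0.1, 4.9]
gripper_width: 12.9
finger_force: 50.9
```

Call:
move_arm --hand '[0.5,0.5,0.5,0.5,0.5]' --translation '[[0,0,1.5],[0,0,4.5],[0,0,8.5],[0,0,12.5],[0,0,16.5]]' --rotation '[[0,0,0],[0,0,0],[0,0,0],[0,0,0],[0,0,0]]'

```text
clock: 5.42
ee_pos: [525.6, 217.3, 319.7]
tool_rot: [-0.0, 0.634, 0.774, -0.0]
wrist_force: [0.6, 0.4, -3.0]
gripper_width: 12.5
finger_force: 50.0
```

Call:
move_arm --hand '[0.5,0.5,0.5]' --translation '[[0,0,1],[0,0,1],[0,0,1]]' --rotation '[[0,0,0],[0,0,0],[0,0,0]]'

```text
clock: 5.8
ee_pos: [525.5, 217.2, 326.2]
tool_rot: [-0.001, 0.634, 0.774, -0.002]
wrist_force: [-0.1, 0.5, -2.9]
gripper_width: 12.8
finger_force: 50.0
```

```bash
cat >> h.py <<'E'
from scipy.spatial.transform import Rotation as Rn
import cv2
# mirror origin in reported tool frame, from the grasp (pose in the rack 526.5,217.3,12)
Rg=Rn.from_quat([0,.634,.774,0],scalar_first=True) if 0 else Rn.from_quat([.634,.774,0,0])
Rm0=Rn.from_euler("z",11.4,degrees=True)
off=Rg.inv().apply(np.array([526.5,217.3,12])-[526.6,217.5,153.8]); Rrel=Rg.inv()*Rm0
def mirror_pose():
    o=telemetry.observe();q=o["tool_rot"];R=Rn.from_quat([q[1],q[2],q[3],q[0]])
    return np.array(o["ee_pos"])+R.apply(off),R*Rrel
C=np.array([(x,y,z) for x in(-7,7) for y in(-65,65) for z in(0,200)],float)
def corners():
    p,R=mirror_pose();return p+R.apply(C)
E
python3 - <<'E'
from h import *
o=telemetry.observe();print(o["ee_pos"],o["wrist_force"],o["gripper_width"])
p,R=mirror_pose();print(p,R.as_euler("ZYX",degrees=True))
out=[]
for n,(u0,v0) in(("side",(220,0)),("top",(80,60))):
    im=vision.capture(n).copy()
    np.save(f"pics/{n}_held.npy",im)
    hull=cv2.convexHull(proj(n,corners()).astype(np.float32)).astype(int)
    b=cv2.resize(im[v0:v0+240,u0:u0+180],None,fx=2.2,fy=2.2,interpolation=cv2.INTER_CUBIC)
    h=((hull-[u0,v0])*2.2).astype(int);cv2.polylines(b,[h],True,(255,0,0),1)
    out.append(b)
cv2.imwrite("pics/f.png",np.hstack(out)[:,:,::-1])
E
```

```text
[525.48656884 217.23578586 326.15410669] [-0.11764859  0.53996729 -2.93749036] 12.778908770356669
[524.84122331 216.8909215  184.35581827] [11.40797659  0.22758791 -0.01378543]
```

View pics/f.png

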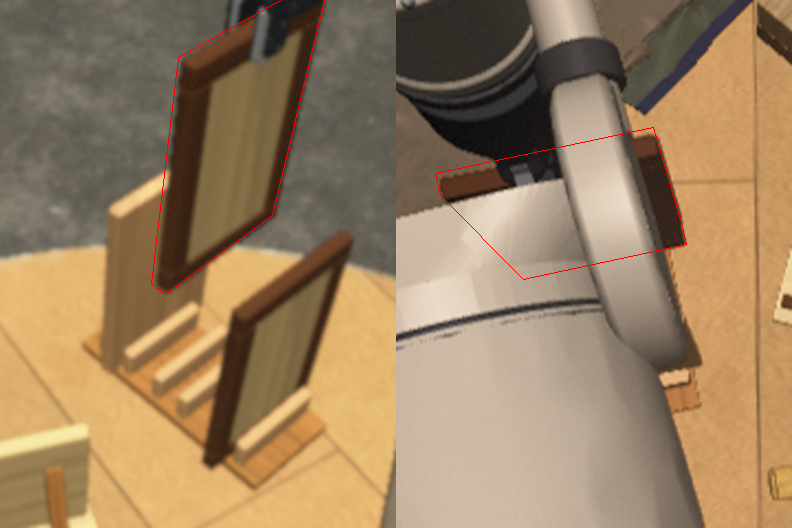

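The predicted outline (red) matches the held mirror to about 3 px in both views. It hangs square, and the other two boards are still standing in the rack. Next I compute the carry.

```bash
cat >> h.py <<'E'
Ep=np.array([542.5,-24.6,0]);Ey=-15.8
def target(th,back,h,dy=0):   # reported TCP pose for tilt th deg, rear foot edge at easel x=back, height h over base
    t=np.radians(th);Re=Rn.from_euler("z",Ey,degrees=True)
    o=Ep+Re.apply([back-7*np.cos(t),dy,12+7*np.sin(t)+h])
    R=Re*Rn.from_euler("y",th,degrees=True)*Rrel.inv()
    return o-R.apply(off),R
def delta(th,back,h):
    o=telemetry.observe();q=o["tool_rot"];R=Rn.from_quat([q[1],q[2],q[3],q[0]])
    p,Rt=target(th,back,h);return ((p-o["ee_pos"])/10).round(2),np.degrees((Rt*R.inv()).as_rotvec()).round(2)
E
python3 - <<'E'
from h import *
for a in((0,-20,175),(16,-22.5,150),(16,-22.5,2)):print(a,target(*a)[0].round(1),delta(*a))
E
```

```text
(0, -20, 175) [516.7 -17.1 328.8] (array([ -0.9 , -23.44,   0.23]), array([ 1.000e-02, -1.900e-01, -2.721e+01]))
(16, -22.5, 150) [552.2 -27.2 300.2] (array([  2.65, -24.44,  -2.63]), array([  0.62,  15.95, -27.04]))
(16, -22.5, 2) [552.2 -27.2 152.2] (array([  2.65, -24.44, -17.43]), array([  0.62,  15.95, -27.04]))
```

Call:
move_arm --hand '[0.5,0.5,0.5,0.5,0.5]' --translation '[[0.5,-2.5,0],[1.2,-6,0],[2,-10,0],[2.8,-14,0],[2.8,-14,0]]' --rotation '[[0,0,0],[0,0,0],[0,0,0],[0,0,0],[0,0,0]]'

```text
clock: 6.52
ee_pos: [554.4, 74.7, 327.1]
tool_rot: [-0.001, 0.635, 0.772, -0.001]
wrist_force: [-0.4, 1.2, -3.0]
gripper_width: 13.0
finger_force: 50.0
```

```bash
python3 - <<'E'
from h import *
print(telemetry.observe()["ee_pos"])
for a in((0,-20,175),(16,-22.5,150)):print(a,delta(*a))
E
```

```text
[554.4101759   74.7410145  327.09717654]
(0, -20, 175) (array([-3.77, -9.19,  0.17]), array([ 2.000e-02, -1.200e-01, -2.698e+01]))
(16, -22.5, 150) (array([ -0.23, -10.19,  -2.69]), array([  0.67,  16.01, -26.81]))
```

Call:
move_arm --hand '[0.5,0.5,0.5,0.5,0.5]' --translation '[[0,-2.5,0],[-0.1,-5,0],[-0.2,-7.5,0],[-0.2,-10.2,0],[-0.2,-10.2,-1]]' --rotation '[[0.2,3.2,-5.4],[0.3,6.4,-10.7],[0.4,9.6,-16.1],[0.6,12.8,-21.4],[0.7,16,-26.8]]'

```text
clock: 7.15
ee_pos: [552.7, -25.6, 318.1]
tool_rot: [-0.111, 0.79, 0.597, -0.083]
wrist_force: [-0.1, 1.1, -3.1]
gripper_width: 12.6
finger_force: 50.0
```

Call:
move_arm --hand '[0.5,0.5,0.5]' --translation '[[0,0,-1],[0,0,-1],[0,0,-1]]' --rotation '[[0,0,0],[0,0,0],[0,0,0]]'

```text
clock: 7.52
ee_pos: [552.1, -23.8, 309.1]
tool_rot: [-0.11, 0.788, 0.6, -0.082]
wrist_force: [0.4, -0.7, -2.6]
gripper_width: 12.9
finger_force: 50.0
```

```bash
python3 - <<'E'
from h import *
o=telemetry.observe();print(o["ee_pos"],o["wrist_force"],o["gripper_width"])
p,R=mirror_pose();print(p,R.as_euler("ZYX",degrees=True))
for a in((16,-22.5,60),(16,-22.5,2)):print(a,delta(*a))
# compare predicted silhouette with picture: brown-dark edge search along shifts
for n in("side","top"):
    im=vision.capture(n);cv2.imwrite(f"pics/{n}_g.png",im[:,:,::-1])
    g=cv2.GaussianBlur(cv2.cvtColor(im,cv2.COLOR_RGB2GRAY),(0,0),1).astype(float)
    E=np.hypot(cv2.Sobel(g,-1,1,0),cv2.Sobel(g,-1,0,1))
    c=proj(n,corners());best=[]
    # bottom edge corners idx: z=0 -> 0,2,4,6 ; lower half of outline
    pts=[]
    for i,j in((0,2),(4,6),(0,1),(2,3),(4,5),(6,7)):
        a,b=c[i],c[j]; f=1 if i//2!=j//2 else .6
        pts+= [a+(b-a)*t*f for t in np.linspace(0,1,40)]
    pts=np.array(pts)
    for du in range(-8,9):
        for dv in range(-8,9):
            q=(pts+[du,dv]).round().astype(int);ok=(q[:,0]>=0)&(q[:,0]<512)&(q[:,1]>=0)&(q[:,1]<384)
            best.append((E[q[ok][:,1],q[ok][:,0]].mean().round(1),du,dv))
    print(n,sorted(best)[::-1][:4],c[[0,2,4,6]].round(0).tolist())
E
```

```text
[552.1410674  -23.79717042 309.08995663] [ 0.3596944  -0.72053632 -2.60013937] 12.895540528912097
[514.92465258 -13.35453757 172.65982841] [-15.42102677  15.76288954   0.1401083 ]
(16, -22.5, 60) (array([ 0.  , -0.34, -9.89]), array([-0.07,  0.26, -0.34]))
(16, -22.5, 2) (array([  0.  ,  -0.34, -15.69]), array([-0.07,  0.26, -0.34]))
side [(np.float64(211.4), 0, -1), (np.float64(204.6), 0, 0), (np.float64(200.4), 0, -2), (np.float64(199.6), -1, -1)] [[160.0, 172.0], [238.0, 155.0], [162.0, 179.0], [240.0, 162.0]]
top [(np.float64(124.8), -1, 0), (np.float64(124.6), -1, -1), (np.float64(116.1), -2, 6), (np.float64(113.1), 0, -1)] [[343.0, 191.0], [270.0, 174.0], [344.0, 185.0], [272.0, 167.0]]
```

```bash
python3 - <<'E'
from h import *
from scipy.optimize import minimize
from scipy.ndimage import map_coordinates
L={"top":[((16,-88,132),(16,88,132)),((16,-88,12),(16,88,12)),((-40,-85,26),(-40,85,26)),((-65,-95,12),(-65,95,12)),((-65,-95,12),(10,-95,12)),((-65,95,12),(10,95,12))],
"side":[((16,-88,132),(16,88,132)),((65,-95,12),(65,95,12)),((65,-95,0),(65,95,0)),((65,95,12),(30,95,12)),((65,-95,12),(30,-95,12))]}
Em={}
for n in L:
    g=cv2.GaussianBlur(cv2.imread(f"pics/{n}0.png",0),(0,0),1.2).astype(float);Em[n]=np.hypot(cv2.Sobel(g,-1,1,0),cv2.Sobel(g,-1,0,1))
def sc(p,cams=("top","side")):
    R=Rn.from_euler("z",p[2],degrees=True);s=0
    for n in cams:
        for a,b in L[n]:
            X=np.linspace(a,b,80);q=proj(n,R.apply(X)+[p[0],p[1],0])
            s-=map_coordinates(Em[n],[q[:,1],q[:,0]],order=1).mean()
    return s
for cams in(("top","side"),("top",),("side",)):
    r=min((minimize(sc,[542.5+dx,-24.6+dy,-15.8+a],args=(cams,),method="Nelder-Mead",options=dict(initial_simplex=np.array([542.5+dx,-24.6+dy,-15.8+a])+[[0,0,0],[3,0,0],[0,3,0],[0,0,1.5]])) for dx in(-3,0,3) for dy in(-3,0,3) for a in(-.7,.7)),key=lambda r:r.fun)
    print(cams,r.x.round(1),r.fun.round(0))
E
```

```text
('top', 'side') [541.3 -23.9 -16. ] -1477.0
('top',) [541.5 -22.4 -15.9] -1074.0
('side',) [541.7 -24.7 -16. ] -425.0
```

Call:
move_arm --hand '[0.5,0.5,0.5,0.5,0.5]' --translation '[[0,-0.1,-2.5],[-0.1,-0.2,-5.5],[-0.1,-0.3,-9],[-0.1,-0.3,-12],[-0.1,-0.3,-12]]' --rotation '[[0,0.2,-0.5],[0,0.2,-0.5],[0,0.2,-0.5],[0,0.2,-0.5],[0,0.2,-0.5]]'

```text
clock: 8.25
ee_pos: [550.0, -27.1, 187.0]
tool_rot: [-0.113, 0.791, 0.595, -0.085]
wrist_force: [-0.3, -0.5, -3.1]
gripper_width: 13.0
finger_force: 50.0
```

```bash
sed -i 's/^Ep=.*/Ep=np.array([541.5,-23.8,0]);Ey=-16.0/' h.py; python3 - <<'E'
from h import *
o=telemetry.observe();print(o["ee_pos"],o["wrist_force"],o["gripper_width"])
p,R=mirror_pose();print(p,R.as_euler("ZYX",degrees=True))
Re=Rn.from_euler("z",Ey,degrees=True)
print("feet in easel frame",Re.inv().apply(corners()-Ep).round(1)[[0,2,4,6]].tolist())
for a in((16,-22.5,2),(16,-22.5,-1)):print(a,delta(*a))
E
```

```text
[550.02595174 -27.13418081 187.01666744] [-0.30824987 -0.52239421 -3.08892128] 13.010758003540877
[511.66979856 -16.16823328  50.94373292] [-16.03699336  16.28412549   0.04819958]
feet in easel frame [[-37.6, -65.9, 52.9], [-37.4, 64.1, 53.0], [-24.1, -65.9, 48.9], [-24.0, 64.1, 49.0]]
(16, -22.5, 2) (array([ 0.11,  0.08, -3.48]), array([-0.12, -0.26,  0.05]))
(16, -22.5, -1) (array([ 0.11,  0.08, -3.78]), array([-0.12, -0.26,  0.05]))
```

Call:
move_arm --hand '[0.5,0.5,0.5,0.5]' --translation '[[0.1,0,-1],[0.1,0.1,-2],[0.1,0.1,-3],[0.1,0.1,-3]]' --rotation '[[0,0,0],[0,0,0],[0,0,0],[0,0,0]]'

```text
clock: 8.75
ee_pos: [551.7, -26.5, 157.5]
tool_rot: [-0.113, 0.791, 0.595, -0.084]
wrist_force: [-0.2, 0.2, -3.1]
gripper_width: 13.2
finger_force: 50.0
```

Call:
move_arm --hand '[0.5,0.5]' --translation '[[0,0,-0.4],[0,0,-0.4]]' --rotation '[[0,0,0],[0,0,0]]'

```text
clock: 9.0
ee_pos: [552.2, -26.6, 154.3]
tool_rot: [-0.112, 0.791, 0.595, -0.084]
wrist_force: [-0.3, 1.1, -3.2]
gripper_width: 12.9
finger_force: 50.0
```

Go down 1.5 mm at a time until contact.

Call:
move_arm --hand '[0.5,0.5]' --translation '[[0,0,-0.2],[0,0,-0.2]]' --rotation '[[0,0,0],[0,0,0]]'

```text
clock: 9.25
ee_pos: [552.2, -26.6, 152.3]
tool_rot: [-0.112, 0.791, 0.595, -0.084]
wrist_force: [0.6, -0.1, -2.9]
gripper_width: 13.0
finger_force: 50.0
```

Call:
move_arm --hand '[0.5,0.5]' --translation '[[0,0,-0.15],[0,0,-0.15]]' --rotation '[[0,0,0],[0,0,0]]'

```text
clock: 9.5
ee_pos: [552.2, -26.6, 150.7]
tool_rot: [-0.112, 0.791, 0.595, -0.084]
wrist_force: [-0.5, 0.1, -2.5]
gripper_width: 12.6
finger_force: 50.0
```

```bash
python3 - <<'E'
from h import *
Re=Rn.from_euler("z",Ey,degrees=True)
print("feet in easel frame",Re.inv().apply(corners()-Ep).round(1)[[0,2,4,6]].tolist(),telemetry.observe()["torque"])
E
```

```text
feet in easel frame [[-35.2, -64.7, 16.4], [-35.0, 65.3, 16.5], [-21.7, -64.7, 12.5], [-21.5, 65.3, 12.6]] [-0.12338884 -0.31212519 -0.0467606 ]
```

```bash
python3 - <<'E'
from h import *
for a in((16,-21.5,-1),(18,-25.5,0),(18,-25.5,-1)):print(a,delta(*a))
E
```

```text
(16, -21.5, -1) (array([-0.01, -0.01, -0.15]), array([-0.08, -0.05,  0.08]))
(18, -25.5, 0) (array([ 0.07, -0.03, -0.17]), array([0.48, 1.87, 0.09]))
(18, -25.5, -1) (array([ 0.07, -0.03, -0.27]), array([0.48, 1.87, 0.09]))
```

Call:
move_arm --hand '[0.5,0.5,0.5]' --translation '[[0,0,0],[0.1,0,-0.1],[0.1,0,-0.2]]' --rotation '[[0.2,0.9,0],[0.5,1.9,0],[0.5,1.9,0]]'

```text
clock: 9.88
ee_pos: [553.8, -27.0, 149.0]
tool_rot: [-0.125, 0.789, 0.593, -0.094]
wrist_force: [-0.4, -1.3, 3.1]
gripper_width: 13.0
finger_force: 51.0
```

Call:
move_arm --hand '[0.5,0.5]' --translation '[[0,0,-0.1],[0,0,-0.1]]' --rotation '[[0,0,0],[0,0,0]]'

```text
clock: 10.12
ee_pos: [553.7, -26.9, 149.0]
tool_rot: [-0.124, 0.79, 0.594, -0.094]
wrist_force: [1.4, -2.4, 4.8]
gripper_width: 13.0
finger_force: 51.1
```

```bash
cat > chk.py <<'E'
from h import *
Re=Rn.from_euler("z",Ey,degrees=True)
o=telemetry.observe();print(o["ee_pos"],o["wrist_force"])
p,R=mirror_pose();print(R.as_euler("ZYX",degrees=True))
print("feet in easel frame",Re.inv().apply(corners()-Ep).round(1)[[0,2,4,6]].tolist())
for n in("side","top"):
    im=vision.capture(n)
    g=cv2.GaussianBlur(cv2.cvtColor(im,cv2.COLOR_RGB2GRAY),(0,0),1).astype(float)
    E=np.hypot(cv2.Sobel(g,-1,1,0),cv2.Sobel(g,-1,0,1))
    c=proj(n,corners());pts=[]
    for i,j in ((0,2),(0,1),(2,3)) if n=="top" else ((5,7),(4,5),(6,7)):
        pts+=[c[i]+(c[j]-c[i])*t for t in np.linspace(0 if n=="top" else .7,1,40)]
    pts=np.array(pts);best=[]
    for du in range(-8,9):
        for dv in range(-8,9):
            q=(pts+[du,dv]).round().astype(int);best.append((float(E[q[:,1],q[:,0]].mean().round(1)),du,dv))
    print(n,sorted(best)[::-1][:3])
E
python3 chk.py
```

```text
[553.711637   -26.9490144  148.95335294] [ 1.42734831 -2.43914308  4.77961619]
[-1.60926247e+01  1.79008546e+01  7.17296614e-03]
feet in easel frame [[-37.9, -64.7, 16.2], [-37.7, 65.3, 16.2], [-24.6, -64.8, 11.9], [-24.3, 65.2, 11.9]]
side [(218.8, 0, -1), (213.6, 0, 0), (212.6, 0, -2)]
top [(128.0, 0, -5), (125.7, 0, -1), (125.5, -1, -1)]
```

Call:
move_arm --hand '[0.5,0.5]' --translation '[[-0.2,0.05,0.05],[-0.2,0.05,0.05]]' --rotation '[[0,0,0],[0,0,0]]'

```text
clock: 10.48
ee_pos: [552.1, -26.5, 149.3]
tool_rot: [-0.124, 0.79, 0.594, -0.093]
wrist_force: [1.8, -1.6, 6.2]
gripper_width: 13.0
finger_force: 51.4
```

Call:
move_arm --hand '[0.5,0.5]' --translation '[[-0.1,0.03,0],[-0.1,0.03,0]]' --rotation '[[0,0,0],[0,0,0]]'

```text
clock: 10.72
ee_pos: [551.5, -26.3, 149.4]
tool_rot: [-0.123, 0.79, 0.594, -0.093]
wrist_force: [3.2, -2.8, 7.3]
gripper_width: 12.8
finger_force: 51.6
```

Call:
move_arm --hand '[0.5,0.5]' --translation '[[-0.1,0.03,0],[-0.1,0.03,0]]' --rotation '[[0,0,0],[0,0,0]]'

```text
clock: 10.98
ee_pos: [550.9, -26.2, 149.6]
tool_rot: [-0.123, 0.79, 0.594, -0.093]
wrist_force: [3.7, -3.3, 7.2]
gripper_width: 12.9
finger_force: 51.7
```

Call:
move_arm --hand '[0.5,0.5,0.5]' --translation '[[0.2,-0.05,-0.05],[0.4,-0.1,-0.1],[0.4,-0.1,-0.1]]' --rotation '[[0.25,0.8,0],[0.5,1.6,0],[0.5,1.6,0]]'

```text
clock: 11.35
ee_pos: [554.5, -27.2, 148.1]
tool_rot: [-0.136, 0.788, 0.592, -0.102]
wrist_force: [3.2, -3.3, 8.1]
gripper_width: 12.8
finger_force: 51.7
```

```bash
python3 chk.py
```

```text
[554.53804375 -27.2401129  148.12748169] [ 3.15176574 -3.28778913  8.07853276]
[-16.08585707  19.53435599   0.03927978]
feet in easel frame [[-40.8, -64.7, 16.8], [-40.5, 65.3, 16.9], [-27.6, -64.7, 12.2], [-27.4, 65.3, 12.2]]
side [(219.9, 0, -1), (213.9, 0, 0), (212.8, 0, -2)]
top [(112.4, 1, -7), (111.7, 1, -8), (108.8, 0, -4)]
```

Call:
move_arm --hand '[1.8,2.5,3.5,4.5,4.5]' --translation '[[0,0,0],[0,0,0],[0,0,0],[0,0,0],[0,0,0]]' --rotation '[[0,0,0],[0,0,0],[0,0,0],[0,0,0],[0,0,0]]'

```text
clock: 12.08
ee_pos: [553.1, -26.4, 147.2]
tool_rot: [-0.137, 0.787, 0.592, -0.103]
wrist_force: [0.4, 0.3, -0.4]
gripper_width: 45.4
finger_force: 0.0
```

Call:
move_arm --hand '[4.5,4.5,4.5,4.5,4.5]' --translation '[[0.3,-0.1,0.9],[1,-0.3,2.8],[1.9,-0.5,5.6],[3,-0.8,8.8],[4.1,-1.1,12]]' --rotation '[[0,0,0],[0,0,0],[0,0,0],[0,0,0],[0,0,0]]'

```text
clock: 12.7
ee_pos: [594.6, -37.6, 269.2]
tool_rot: [-0.137, 0.788, 0.592, -0.102]
wrist_force: [-0.0, -0.1, -0.1]
gripper_width: 45.3
finger_force: 0.0
```

Call:
move_arm --hand '[4.5,4.5,4.5,4.5,4.5]' --translation '[[0,4,1],[0,8,1],[0,12,1],[0,17,1],[0,22,1]]' --rotation '[[0,0,0],[0,0,0],[0,0,0],[0,0,0],[0,0,0]]'

```text
clock: 13.32
ee_pos: [594.2, 183.9, 278.1]
tool_rot: [-0.137, 0.788, 0.592, -0.102]
wrist_force: [0.8, 0.1, -0.5]
gripper_width: 45.2
finger_force: 0.0
```

Call:
move_arm --hand '[4.5,4.5,4.5,4.5,4.5]' --translation '[[0,1,0],[0,1,0],[0,1,0],[0,1,0],[0,1,0]]' --rotation '[[0,0,0],[0,0,0],[0,0,0],[0,0,0],[0,0,0]]'

```text
clock: 13.95
ee_pos: [594.4, 191.6, 277.5]
tool_rot: [-0.137, 0.788, 0.592, -0.102]
wrist_force: [0.3, -0.2, -0.0]
gripper_width: 45.2
finger_force: 0.0
```

All ten picture views are used, so I check the result numerically against the edges.

```bash
python3 - <<'E'
from h import *
from scipy.optimize import minimize
from scipy.ndimage import map_coordinates
im={n:vision.capture(n) for n in("side","top")};Em={}
for n in im:
    g=cv2.GaussianBlur(cv2.cvtColor(im[n],cv2.COLOR_RGB2GRAY),(0,0),1.5).astype(float);Em[n]=np.hypot(cv2.Sobel(g,-1,1,0),cv2.Sobel(g,-1,0,1))
L={"top":[(0,2),(0,1),(2,3),(1,3),(5,7)],"side":[(5,7),(1,3),(4,5),(6,7)]}
def cor(p):  # rear foot edge x, dy, yaw, tilt
    R=Rn.from_euler("z",Ey,degrees=True);M=Rn.from_euler("z",p[2],degrees=True)*Rn.from_euler("y",p[3],degrees=True)
    t=np.radians(p[3]);return Ep+R.apply(M.apply(C)+[p[0]-7*np.cos(t),p[1],12+7*np.sin(t)])
def sc(p):
    s=0;c=cor(p)
    for n in L:
        u=proj(n,c)
        for a,b in L[n]:
            q=np.linspace(u[a],u[b],60)[(25 if n=="side" and a in(4,6) else 0):]
            s-=map_coordinates(Em[n],[q[:,1],q[:,0]],order=1,mode="nearest").mean()
    return s
x0=np.array([-26.8,0,0,19.8]);print(sc(x0))
for th in(10,19.8,28):
    s=x0.copy();s[3]=th;r=minimize(sc,s,method="Nelder-Mead",options=dict(initial_simplex=s+np.vstack([np.zeros(4),np.diag([4,4,2,3.])])));print(th,r.x.round(1),r.fun.round(0))
c=cor(x0);ctr=c.mean(0)-Rn.from_euler("z",Ey,degrees=True).apply([7,0,0])
u=proj("top",ctr)[0].astype(int);print("top centre colour",im["top"][u[1]-3:u[1]+4,u[0]-3:u[0]+4].mean((0,1)).round())
# rack boards unchanged? (side view, boards' lower parts)
o=cv2.imread("pics/side0.png")[:,:,::-1].astype(int)
for nm,(a,b,w,h) in dict(plain=(268,110,18,55),cork=(322,150,40,55)).items():
    print(nm,np.abs(im["side"].astype(int)-o)[b:b+h,a:a+w].mean().round(1))
print(telemetry.observe()["clock"])
E
```

```text
-1121.9712523731996
10 [-14.7   0.8   0.1  12.5] -1067.0
19.8 [-39.    1.   -0.4  22.7] -1232.0
28 [-41.    2.3  -0.8  28.4] -1053.0
top centre colour [112. 122. 126.]
plain 1.5
cork 1.8
14.05
```

```bash
python3 - <<'E'
from h import *
from scipy.optimize import minimize
from scipy.ndimage import map_coordinates
Em={}
for n in("side","top"):
    g=cv2.GaussianBlur(cv2.cvtColor(vision.capture(n),cv2.COLOR_RGB2GRAY),(0,0),1.2).astype(float);Em[n]=np.hypot(cv2.Sobel(g,-1,1,0),cv2.Sobel(g,-1,0,1))
L={"top":[(0,1),(2,3),(1,3),(5,7)],"side":[(5,7),(1,3),(4,5),(6,7)]}
R=Rn.from_euler("z",Ey,degrees=True)
def sc(p,x,z):
    M=Rn.from_euler("z",p[1],degrees=True)*Rn.from_euler("y",p[2],degrees=True);t=np.radians(p[2])
    c=Ep+R.apply(M.apply(C)+[x-7*np.cos(t),p[0],z+7*np.sin(t)]);s=0
    for n in L:
        u=proj(n,c)
        for a,b in L[n]:
            q=np.linspace(u[a],u[b],60)
            q=q[25:] if n=="side" and a in(4,6) else q[8:] if n=="top" and a in(0,2) and b!=3+a-a and b==a+1 else q
            s-=map_coordinates(Em[n],[q[:,1],q[:,0]],order=1,mode="nearest").mean()
    return s
for z in(7,12,26):
  for x in(-38,-33,-27,-22):
    r=min((minimize(sc,s,args=(x,z),method="Nelder-Mead",options=dict(initial_simplex=np.array(s)+np.vstack([np.zeros(3),np.diag([4,2,3.])]))) for s in([0,0,17.],[0,0,20.],[0,0,23.])),key=lambda r:r.fun)
    print(z,x,r.x.round(1),r.fun.round(0))
E
```

```text
7 -38 [ 1.3 -0.3 21.2] -1144.0
7 -33 [ 0.8  0.  20.3] -1125.0
7 -27 [ 0.2  0.4 18.9] -1168.0
7 -22 [ 0.2  0.4 17.6] -1207.0
12 -38 [ 0.8  0.  22.5] -1277.0
12 -33 [ 0.5  0.3 21.1] -1289.0
12 -27 [ 0.3  0.4 19.4] -1240.0
12 -22 [-0.3  1.1 17.9] -1173.0
26 -38 [ 0.6  0.1 24.8] -1225.0
26 -33 [ 0.3  0.3 23.4] -1209.0
26 -27 [-0.1  0.7 21.7] -1126.0
26 -22 [ 1.3 -0.5 17.1] -1041.0
```

```bash
python3 -c "
from bench import arm;print(arm.hand_in())"
```

```text
the job is handed in; nothing more can be done
None
```

The mirror is handed in leaning on the easel at about 20 degrees, its foot behind the batten, glass facing out, centred and square within about 1 mm and 1 degree. The other two boards still stand in the rack. I had no picture views left, so the final pose comes from fitting image edges, and those fix the foot's place along x only to within several mm; just before release the arm's reading put it on the base, right up against the batten.

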